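# Lay up balanced tube pairs for the centrifuge

## Task

The centrifuge is loaded in balanced pairs: move the row of four tubes from the single-row rack into the empty row of the two-row rack, in the same order as the row already standing there, so that each tube stands directly beside its twin of the same shape. Keep the tubes upright, lower each one fully down into its conical seat rather than dropping it in, and leave the tubes that are already in the two-row rack where they are.

Things in the scene. Friction and masses are not known exactly. Their poses are not given: they have to be found in the camera images.
- tall_wide: Tall tube, 118 mm high: milky 29 mm body, its lowest 18 mm a cone down to an 8 mm tip and a flat solid white ribbed screw cap, 36 mm across, from 104 to 118 mm above its tip. Grip the cap's side. Loose, about 65 g; starts upright in one of the four places of bench_rack, in any order. Origin: the tip of the foot; z runs up the tube.
- tall_narrow: Tall tube with a narrow neck, 118 mm high: milky 29 mm body, its lowest 18 mm a cone down to an 8 mm tip; above 88 mm a shoulder draws in to a 16 mm neck with a small white cap 20 mm across from 102 to 118 mm. Grip the body at 78 mm. Loose, about 60 g; starts upright in one of the four places of bench_rack, in any order. Origin: the tip of the foot; z runs up the tube.
- short_hollow: Short tube, 92 mm high: milky 29 mm body, its lowest 18 mm a cone down to an 8 mm tip and a white ribbed cap 36 mm across from 78 to 92 mm, its top hollowed by a round recess 25 mm wide (seen from above as a ring). Grip the cap's side. Loose, about 48 g; starts upright in one of the four places of bench_rack, in any order. Origin: the tip of the foot; z runs up the tube.
- short_knob: Short tube with a knob, 103 mm high: milky 29 mm body, its lowest 18 mm a cone down to an 8 mm tip, a white ribbed cap 36 mm across from 76 to 89 mm, and on top of the cap a central knob 16 mm across and 14 mm high. Grip the side of the cap, not the knob. Loose, about 50 g; starts upright in one of the four places of bench_rack, in any order. Origin: the tip of the foot; z runs up the tube.
- twin_tall_wide: The twin of tall_wide: same shape and size, loose, already seated in the filled row of pair_rack, in any of its four places. Not to be moved. Origin: the tip of its foot; z up.
- twin_tall_narrow: The twin of tall_narrow: same shape and size, loose, already seated in the filled row of pair_rack, in any of its four places. Not to be moved. Origin: the tip of its foot; z up.
- twin_short_hollow: The twin of short_hollow: same shape and size, loose, already seated in the filled row of pair_rack, in any of its four places. Not to be moved. Origin: the tip of its foot; z up.
- twin_short_knob: The twin of short_knob: same shape and size, loose, already seated in the filled row of pair_rack, in any of its four places. Not to be moved. Origin: the tip of its foot; z up.
- pair_rack: Blue two-row tube rack, 150 x 268 x 56 mm. Square 31 mm guide holes in the top plate (its top 54 mm above the bench), round 21 mm seats below; a seated tube's tip is 4 mm above the bench. Fixed. Origin: centre of underside. Rows run along its y, places at y = -93, -31, 31, 93 mm; filled row at x = +38 mm, empty row (robot's side) at x = -38 mm.
- bench_rack: Blue single-row tube rack, 70 x 268 x 56 mm, with the four tubes to move; left or right of pair_rack. Square 31 mm guide holes in the top plate (its top 54 mm above the bench), round 21 mm seats below; a seated tube's tip is 4 mm above the bench. Fixed. Origin: centre of underside. Row along its y at x = 0, places at y = -93, -31, 31, 93 mm.
Not all that is in view belongs to the job. What is shaped like the tall_narrow but red is not meant.

How it is judged:
At the end, for the whole second after the job is handed in: Each tube stands in the empty row beside its twin, within 8 mm of the hole's centre, fully seated (tip under 10 mm above the rack's underside), upright within 0.15 rad, at rest; the twins still stand in their places (12 mm), seated, upright, at rest (((y of tall_wide in the frame of pair_rack between -0.101 and -0.085 m and y of twin_tall_wide in the frame of pair_rack between -0.105 and -0.081 m) or (y of tall_wide in the frame of pair_rack between -0.039 and -0.023 m and y of twin_tall_wide in the frame of pair_rack between -0.043 and -0.019 m) or (y of tall_wide in the frame of pair_rack between 0.023 and 0.039 m and y of twin_tall_wide in the frame of pair_rack between 0.019 and 0.043 m) or (y of tall_wide in the frame of pair_rack between 0.085 and 0.101 m and y of twin_tall_wide in the frame of pair_rack between 0.081 and 0.105 m)) and x of tall_wide in the frame of pair_rack between -0.046 and -0.03 m and x of twin_tall_wide in the frame of pair_rack between 0.026 and 0.05 m and z of each of tall_wide, twin_tall_wide, tall_narrow, twin_tall_narrow, short_hollow, twin_short_hollow, short_knob, twin_short_knob in the frame of pair_rack below 0.01 m and angle between each of tall_wide, twin_tall_wide, tall_narrow, twin_tall_narrow, short_hollow, twin_short_hollow, short_knob, twin_short_knob's own z axis and vertical below 0.15 rad and linear speed of each of tall_wide, twin_tall_wide, tall_narrow, twin_tall_narrow, short_hollow, twin_short_hollow, short_knob, twin_short_knob below 0.02 m/s and ((y of tall_narrow in the frame of pair_rack between -0.101 and -0.085 m and y of twin_tall_narrow in the frame of pair_rack between -0.105 and -0.081 m) or (y of tall_narrow in the frame of pair_rack between -0.039 and -0.023 m and y of twin_tall_narrow in the frame of pair_rack between -0.043 and -0.019 m) or (y of tall_narrow in the frame of pair_rack between 0.023 and 0.039 m and y of twin_tall_narrow in the frame of pair_rack between 0.019 and 0.043 m) or (y of tall_narrow in the frame of pair_rack between 0.085 and 0.101 m and y of twin_tall_narrow in the frame of pair_rack between 0.081 and 0.105 m)) and x of tall_narrow in the frame of pair_rack between -0.046 and -0.03 m and x of twin_tall_narrow in the frame of pair_rack between 0.026 and 0.05 m and ((y of short_hollow in the frame of pair_rack between -0.101 and -0.085 m and y of twin_short_hollow in the frame of pair_rack between -0.105 and -0.081 m) or (y of short_hollow in the frame of pair_rack between -0.039 and -0.023 m and y of twin_short_hollow in the frame of pair_rack between -0.043 and -0.019 m) or (y of short_hollow in the frame of pair_rack between 0.023 and 0.039 m and y of twin_short_hollow in the frame of pair_rack between 0.019 and 0.043 m) or (y of short_hollow in the frame of pair_rack between 0.085 and 0.101 m and y of twin_short_hollow in the frame of pair_rack between 0.081 and 0.105 m)) and x of short_hollow in the frame of pair_rack between -0.046 and -0.03 m and x of twin_short_hollow in the frame of pair_rack between 0.026 and 0.05 m and ((y of short_knob in the frame of pair_rack between -0.101 and -0.085 m and y of twin_short_knob in the frame of pair_rack between -0.105 and -0.081 m) or (y of short_knob in the frame of pair_rack between -0.039 and -0.023 m and y of twin_short_knob in the frame of pair_rack between -0.043 and -0.019 m) or (y of short_knob in the frame of pair_rack between 0.023 and 0.039 m and y of twin_short_knob in the frame of pair_rack between 0.019 and 0.043 m) or (y of short_knob in the frame of pair_rack between 0.085 and 0.101 m and y of twin_short_knob in the frame of pair_rack between 0.081 and 0.105 m)) and x of short_knob in the frame of pair_rack between -0.046 and -0.03 m and x of twin_short_knob in the frame of pair_rack between 0.026 and 0.05 m); the robot touches nothing.
It fails at once if a tube is tipped far out of upright (angle between any of tall_wide, tall_narrow, short_hollow, short_knob's own z axis and vertical above 0.6 rad).
It fails at once if a tube is dropped into the rack instead of being lowered ((linear speed of tall_wide above 0.5 m/s and z of tall_wide in the frame of pair_rack below 0.045 m and x of tall_wide in the frame of pair_rack between -0.068 and -0.008 m and y of tall_wide in the frame of pair_rack between -0.12 and 0.12 m) or (linear speed of tall_narrow above 0.5 m/s and z of tall_narrow in the frame of pair_rack below 0.045 m and x of tall_narrow in the frame of pair_rack between -0.068 and -0.008 m and y of tall_narrow in the frame of pair_rack between -0.12 and 0.12 m) or (linear speed of short_hollow above 0.5 m/s and z of short_hollow in the frame of pair_rack below 0.045 m and x of short_hollow in the frame of pair_rack between -0.068 and -0.008 m and y of short_hollow in the frame of pair_rack between -0.12 and 0.12 m) or (linear speed of short_knob above 0.5 m/s and z of short_knob in the frame of pair_rack below 0.045 m and x of short_knob in the frame of pair_rack between -0.068 and -0.008 m and y of short_knob in the frame of pair_rack between -0.12 and 0.12 m)).
It fails at once if a tube of the filled row is pulled out or knocked over (distance of any of twin_tall_wide, twin_tall_narrow, twin_short_hollow, twin_short_knob from where it was at the start of the episode above 0.03 m).
It also fails if it takes over 106 s, if anything falls off the work surface, if the arm or the gripper's body presses on something with over 40 N, if the wrist force passes 120 N, or if a joint passes its speed limit or range.

## Robot

A 6-joint arm with a two-finger parallel gripper is mounted at the origin on the work surface. World frame = base frame: x ahead of the robot, y to its left, z up, the work surface at z = 0. Lengths are in m, angles in rad, forces in N, time in s.
With the tool pointing down it reaches from about 0.3 to 0.825 m from the base axis. Payload 5.4 kg.
Tool frame: the origin (TCP) lies between the finger pads; the fingertips stand robot.tip_extent ahead of it and the grasp point (between the pads) lies 11 mm behind it (robot.tip_extent is the distance from the TCP to the fingertips, in m); z points along the fingers, y is the direction in which the jaws open and shut (so a half turn about z gives the same grasp; the last joint's range is limited). The gripper opens to 92 mm and grips with 3 to 60 N. Pads are 20 mm wide; open, the fingers measure 128 mm over their backs; the gripper's body (75 mm by 189 mm) begins 69 mm behind the grasp point.
Start: joints at [-1.382, 0.158, 1.597, -0, 1.386, -0.21], TCP at [0.223, -0.53, 0.223] pointing down, gripper open.
Joint ranges: [-2.91, 2.91], [-0.94, 2.29], [0.18, 2.7], [-1.29, 4.43], [0.17, 2.64], [-3, 3]. Speed limits (rad/s): [2.57, 2.57, 3.14, 3.14, 3.14, 3.14].

## Interface

Orientations are given as a unit quaternion [x, y, z, w].
In Python, from plant import robot, eyes gives the robot as it stands.
- The arm moves only by the tool servo_tool, never from a script. Its arguments are lists of equal length, an entry for each row: "dr": the turn, a rotation vector about the tool's x, y, z in degrees, a list of three; "offset": the shift along the tool's x, y, z in cm, a list of three; "hand": the opening, from -1 (shut) to 1 (fully open). A call has 1 to 10 rows; each row shifts and turns the commanded pose from where the row before left it, along the tool's axes as they then stand; what a row does not reach is not made up. A row lasts 1/8 s, in which the tool goes at most 62.5 mm and 10.7 degrees, less where a joint would pass 70% of its speed; a pose out of reach is approached as far as the arm can. A call is refused whole if a number of a shift passes 6.25 or a number of a turn 10.7, either way. A call with a gripper value outside its range is refused whole. The fingers move at their own pace and stop on an object; "grip_force" is the grip in N (left out, the last holds). Time passes only in rows, so rows that do not move let the fingers close. It gives the time, the measured TCP pose, the force and the opening at its end, in the units of the state.
- robot.read_state(): the state, without advancing time (a new reading comes with each control period).
- eyes.snapshot(name): name is "scene" or "top" or "wrist"; returns a dict with "pixels" (480x640x3 uint8, red, green, blue), "mtx" (3x3 intrinsics, pixels), "R" (3x3) and "t" (3): a world point X has camera coordinates R X + t. Camera axes: x right, y down, z forward; pixel columns grow to the right and rows downward; lengths in m; the calibration is good to about 2 mm. A picture is of the moment at which its call begins. There is no depth.
- robot.close_job(): hands the job in, once; it reports no verdict.
The state is a dict: "time": time; "qpos": joint angles; "joint_velocities": joint speeds; "joint_torque": joint torques, N m; "position": TCP position; "orientation": TCP orientation; "contact_force": force on the tool from outside, world axes, zero at the start; "ft_torque": the same for the moment, N m; "opening": finger opening in m.
Only numpy, scipy, OpenCV 4.12 (cv2) and the standard library are available. Lean on these libraries where they do the work, as an engineer would, in place of code of your own. Each camera call takes 0.05 s, during which the arm holds its last target. There are 200 camera calls.

## Working session

There is one attempt and no reset: what is moved stays moved. The work goes in short steps, Python scripts to look and compute and a tool call to move; the robot and the scene stay as the last step left them, time stands still between calls to the robot, and variables do not carry over. Pictures are saved under pics/ and viewed, about 12 in all and at most 16, crops included, and the job is handed in when it is done.

Besides the shell and the picture viewer there is one more tool, called after "Request:" as name(argument=value, ...) on one line, values as JSON. servo_tool: Moves the arm, as the interface text tells. Its arguments: {"type":"object","properties":{"dr":{"type":"array","items":{"type":"array","items":{"type":"number"}}},"offset":{"type":"array","items":{"type":"array","items":{"type":"number"}}},"hand":{"type":"array","items":{"type":"number"}},"grip_force":{"type":"number"}},"required":["dr","offset","hand"]}

```bash
mkdir -p pics
python3 - <<'E'
from plant import robot, eyes
import cv2
s=robot.read_state()
print({k:s[k] for k in('time','position','orientation','opening')},robot.tip_extent)
for n in('scene','top'):
    d=eyes.snapshot(n);cv2.imwrite(f'pics/{n}0.png',d['pixels'][...,::-1]);print(n,d['mtx'].tolist(),d['R'].tolist(),d['t'])
E
```

```text
{'time': 0.0, 'position': array([ 0.22312256, -0.52928816,  0.221631  ]), 'orientation': array([ 9.80192218e-01,  1.98046356e-01,  1.49264354e-05, -9.25175777e-04]), 'opening': 0.09224154282520647} 0.008
scene [[545.9972247086217, 0.0, 326.2088884957895], [0.0, 545.9972247086217, 243.26112129734582], [0.0, 0.0, 1.0]] [[-0.18671616207141098, 0.9822611339742656, -0.017324534767541408], [0.5522966834430686, 0.09036829730436663, -0.8287351472576123], [-0.8124687368010595, -0.16430652916393423, -0.5593727882146143]] [ 0.10527987 -0.24052998  1.46501267]
top [[449.60146477930624, 0.0, 312.64234147556255], [0.0, 449.60146477930624, 241.30101787114882], [0.0, 0.0, 1.0]] [[-0.026172304070851814, -0.9994837773959292, -0.018633014302239317], [-0.9898372320958092, 0.02851692521161453, -0.1393163268729923], [0.13977576491126825, 0.014797422033576056, -0.9900726093800547]] [0.026773   0.53177628 0.7342696 ]
```

View pics/top0.png

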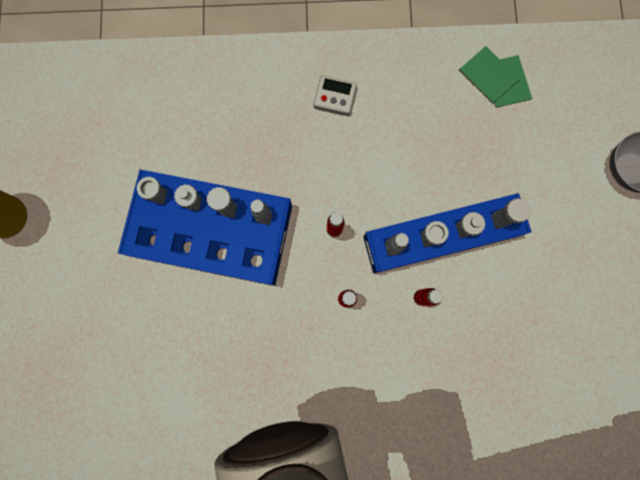

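View pics/scene0.png

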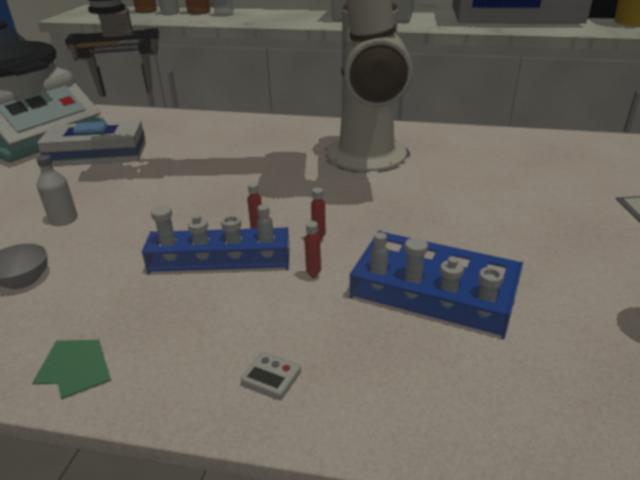

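Both views agree. In the top picture, left to right (+y to -y), the pair rack's filled row is hollow (150,188), knob (187,195), tall_wide (220,200), tall_narrow (260,208). Its empty holes lie below, at (147,237) to (256,259). The bench rack holds narrow (400,240), hollow (435,232), knob (473,223), tall_wide (517,210). Three red decoys stand near the bench rack's left end.

```bash
cat > h.py <<'E'
import numpy as np, cv2
from scipy.optimize import minimize
from plant import robot, eyes
def proj(d,X):
    c=np.asarray(X)@d['R'].T+d['t']; p=c@d['mtx'].T; return p[:,:2]/p[:,2:]
def world(pose,L):
    x,y,a=pose; L=np.atleast_2d(L).astype(float); c,s=np.cos(a),np.sin(a)
    return np.c_[x+c*L[:,0]-s*L[:,1], y+s*L[:,0]+c*L[:,1], L[:,2]]
def box(w,l,h=.055):
    return np.array([[i*w/2,j*l/2,k] for i in(-1,1) for j in(-1,1) for k in(0,h)])
def blue(img):
    hsv=cv2.cvtColor(img,cv2.COLOR_RGB2HSV); return cv2.inRange(hsv,(108,140,40),(128,255,255))
def rackmask(d,roi):
    m=blue(d['pixels']);z=np.zeros_like(m);x0,y0,x1,y1=roi;z[y0:y1,x0:x1]=m[y0:y1,x0:x1]
    return cv2.morphologyEx(z,cv2.MORPH_OPEN,np.ones((3,3)))
def poly(pts,S=4):
    z=np.zeros((480*S,640*S),np.uint8); h=cv2.convexHull(np.round((pts+.5)*S).astype(np.int32)); cv2.fillConvexPoly(z,h,1); return z
def fit(views,pose,w,l):
    T=[(d,poly(np.argwhere(rackmask(d,r))[:,::-1].astype(float))) for d,r in views]
    def cost(p):
        return sum(1-(np.sum(a&t)/np.sum(a|t)) for d,t in T for a in[poly(proj(d,world(p,box(w,l))))])
    s=np.vstack([pose]+[np.add(pose,e) for e in np.diag([.02,.02,.1])])
    r=minimize(cost,pose,method='Nelder-Mead',options=dict(initial_simplex=s,xatol=2e-4,fatol=1e-5))
    return r.x,r.fun
E
python3 - <<'E'
from h import *
t=eyes.snapshot('top');s=eyes.snapshot('scene');w=eyes.snapshot('wrist')
def ground(d,uv,z):
    r=d['R'].T@np.linalg.solve(d['mtx'],[*uv,1]);c=-d['R'].T@d['t'];return c+r*(z-c[2])/r[2]
p0=ground(t,(207,227),.03);b0=ground(t,(448,233),.03);print(p0,b0)
P=[(t,(100,150,310,300)),(s,(345,225,530,330))];B=[(t,(355,185,540,280)),(s,(135,222,296,275))]
a=-np.arctan2(.2,1)
for V,g,W,L in((P,p0,.15,.268),(B,b0,.07,.268)):
  for a in(-.2,.2):
    for vv in(V,V[:1],V[1:]):
        print(a,fit(vv,[g[0],g[1],a],W,L))
print(w['R'],-w['R'].T@w['t'],w['mtx'])
E
```

```text
[0.56393684 0.19631113 0.03      ] [ 0.54111055 -0.22196245  0.03      ]
-0.2 (array([ 0.56189826,  0.19663225, -0.22851763]), np.float64(0.33894987750183814))
-0.2 (array([ 0.5631207 ,  0.19511027, -0.22946323]), np.float64(0.03695403311025014))
-0.2 (array([ 0.52516341,  0.20138427, -0.22502596]), np.float64(0.251129669755338))
0.2 (array([ 0.56245036,  0.19793941, -0.22002543]), np.float64(0.3397923884686389))
0.2 (array([ 0.56250414,  0.19785169, -0.23194057]), np.float64(0.03584513842043302))
0.2 (array([ 0.52194467,  0.20285808, -0.22337735]), np.float64(0.25218203467223055))
-0.2 (array([ 0.54006383, -0.21503123,  0.22320684]), np.float64(0.639830460707714))
-0.2 (array([ 0.54001743, -0.21465797,  0.22763394]), np.float64(0.051363511318963107))
-0.2 (array([ 0.46977939, -0.23881586,  0.24549517]), np.float64(0.5416151785226092))
0.2 (array([ 0.53973652, -0.21621409,  0.22737274]), np.float64(0.6415472111532021))
0.2 (array([ 0.54025605, -0.21550396,  0.2259133 ]), np.float64(0.05126248058575544))
0.2 (array([ 0.46843338, -0.23880216,  0.24839635]), np.float64(0.5416406720297706))
[[ 0.38888605 -0.92128375 -0.00197104]
 [-0.88703826 -0.37500677  0.26931961]
 [-0.24885893 -0.10298625 -0.96304884]] [ 0.2940823  -0.50070814  0.38522829] [[366.07851283   0.         314.35892899]
 [  0.         366.07851283 236.52061426]
 [  0.           0.           1.        ]]
```

Request:
servo_tool(dr=[[0,0,0],[0,0,0],[0,0,0],[0,0,0],[0,0,0],[0,0,0],[0,0,0],[0,0,0]], offset=[[5.2,-2.1,-0.7],[5.2,-2.1,-0.7],[5.2,-2.1,-0.7],[5.2,-2.1,-0.7],[5.2,-2.1,-0.7],[5.2,-2.1,-0.7],[5.2,-2.1,-0.7],[5.2,-2.1,-0.7]], hand=[1,1,1,1,1,1,1,1])

```text
time: 1.25
position: [0.5425, -0.212, 0.2788]
orientation: [0.98, 0.198, 0.0, 0.0]
contact_force: [0.4, -0.3, 0.1]
opening: 0.0919
```

Request:
servo_tool(dr=[[0,0,-10],[0,0,-10],[0,0,-10],[0,0,-10],[0,0,-10],[0,0,-10],[0,0,-10],[0,0,-10],[0,0,0],[0,0,0]], offset=[[0,0,0],[0,0,0],[0,0,0],[0,0,0],[0,0,0],[0,0,0],[0,0,0],[0,0,0],[0,0,0],[0,0,0]], hand=[1,1,1,1,1,1,1,1,1,1])

```text
time: 2.5
position: [0.5413, -0.2135, 0.2785]
orientation: [0.625, 0.781, 0.0, -0.0]
contact_force: [0.6, 0.8, 0.4]
opening: 0.092
```

```bash
cat >> h.py <<'E'
from scipy.spatial.transform import Rotation as Ro
def delta(target_xyz, yaw):
    "tool-frame shift (cm), then residual turn (deg about tool z) to have tool x at world angle yaw"
    s=robot.read_state(); R=Ro.from_quat(s['orientation']).as_matrix()
    off=R.T@(np.array(target_xyz)-s['position'])*100
    dz=-np.degrees((yaw-np.arctan2(R[1,0],R[0,0])+np.pi)%(2*np.pi)-np.pi)
    print('t',round(s['time'],2),'pos',s['position'].round(4),'shift cm',off.round(2),'turn z',round(dz,2),'tilt',np.degrees(np.arccos(-R[2,2])).round(2),'F',s['contact_force'].round(1),'open',round(s['opening'],4))
    return off
def overlay(d,pose,w,l,ys,xs,name,z=.054):
    im=d['pixels'][...,::-1].copy()
    b=world(pose,[[i*w/2,j*l/2,z] for i,j in((-1,-1),(1,-1),(1,1),(-1,1))])
    cv2.polylines(im,[np.round(proj(d,b)).astype(int)],True,(0,255,255),1)
    for x in xs:
        for y in ys:
            h=world(pose,[[x+i*.0155,y+j*.0155,z] for i,j in((-1,-1),(1,-1),(1,1),(-1,1))])
            cv2.polylines(im,[np.round(proj(d,h)).astype(int)],True,(0,255,0),1)
    cv2.imwrite(name,im)
YS=(-.093,-.031,.031,.093)
E
python3 - <<'E'
from h import *
d=eyes.snapshot('wrist');b=[.540,-.2153,.2265]
delta([.54,-.2153,.28],b[2]+np.pi/2)
for i in(1,): print(fit([(d,(0,0,640,480))],b,.07,.268))
overlay(d,b,.07,.268,YS,[0],'pics/w1.png')
E
```

```text
t 2.55 pos [ 0.5413 -0.2135  0.2785] shift cm [-0.15 -0.17 -0.15] turn z -0.26 tilt 0.01 F [-0.3 -0.3 -0.5] open 0.0921
(array([ 0.54621168, -0.23689789,  0.23699936]), np.float64(0.3094309679436058))
```

View pics/w1.png

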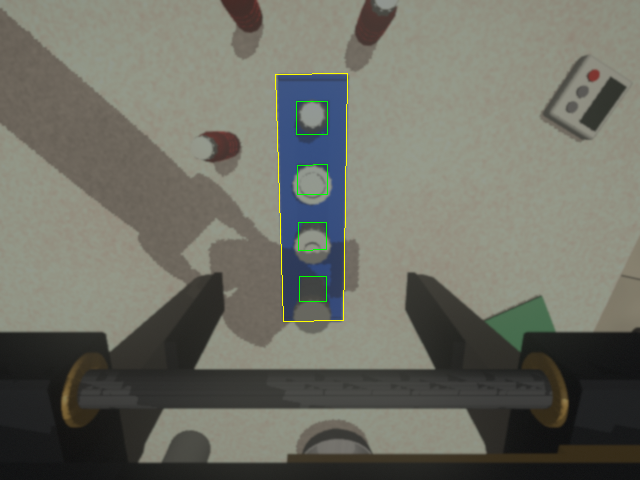

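The overlay matches the rack to about a pixel: narrow at the top (312,116), then hollow (312,186), knob (312,243) and tall_wide under the jaws. Next I check the cap positions and work out the first move, to tall_narrow.

Run:
```python
from h import *
d=eyes.snapshot('wrist');b=[.540,-.2153,.2265];t=eyes.snapshot('top')
for n,y,z in(('narrow',.093,.122),('hollow',.031,.096),('knobtop',-.031,.107),('wide',-.093,.122)):
    print(n,world(b,[0,y,z]).round(4),'wrist',proj(d,world(b,[0,y,z])).round(1),'top',proj(t,world(b,[0,y,z])).round(1))
g=cv2.cvtColor(d['pixels'],cv2.COLOR_RGB2GRAY)
print('circ w',cv2.HoughCircles(g[90:210,280:345],cv2.HOUGH_GRADIENT_ALT,1.2,20,param1=100,param2=.5,minRadius=7,maxRadius=25))
m=(cv2.cvtColor(d['pixels'],cv2.COLOR_RGB2HSV)[...,1]<60)&(g>120)
for r in((298,98,328,132),(290,160,335,208)):
    ys,xs=np.nonzero(m[r[1]:r[3],r[0]:r[2]]);print(xs.mean()+r[0],ys.mean()+r[1],np.ptp(xs),np.ptp(ys))
delta([*world(b,[0,.093,0])[0,:2],.16],b[2]+np.pi/2)
```

```text
narrow [[ 0.5191 -0.1247  0.122 ]] wrist [[311. 114.]] top [[401.7 239.6]]
hollow [[ 0.533  -0.1851  0.096 ]] wrist [[311.6 184.7]] top [[436.6 232.1]]
knobtop [[ 0.547  -0.2455  0.107 ]] wrist [[311.9 250.9]] top [[476.7 221.1]]
wide [[ 0.5609 -0.3059  0.122 ]] wrist [[312.2 316.8]] top [[519.1 209.2]]
circ w [[[32.4     94.8     16.31461]
  [32.4     26.4     16.08148]]]
311.83516483516485 113.98021978021978 23 24
311.98271155595995 184.4931756141947 37 37
t 2.65 pos [ 0.5414 -0.2135  0.2786] shift cm [ 9.15 -0.2  11.86] turn z -0.21 tilt 0.01 F [-0.3 -0.3  0.3] open 0.0922
```

Request:
servo_tool(dr=[[0,0,-0.2],[0,0,0],[0,0,0],[0,0,0],[0,0,0],[0,0,0],[0,0,0],[0,0,0],[0,0,0],[0,0,0]], offset=[[3.05,0,0],[3.05,-0.1,0],[3.05,0,0],[0,0,4],[0,0,4],[0,0,4],[0,0,4],[0,0,3],[0,0,1.76],[0,0,0]], hand=[1,1,1,1,1,1,1,1,1,1])

```text
time: 3.9
position: [0.5192, -0.1243, 0.0701]
orientation: [0.622, 0.783, -0.0, -0.001]
contact_force: [0.3, -1.0, 0.3]
opening: 0.0916
```

Run:
```python
from h import *
b=[.540,-.2153,.2265]
delta([*world(b,[0,.093,0])[0,:2],.071],b[2]+np.pi/2)
cv2.imwrite('pics/w2.png',eyes.snapshot('wrist')['pixels'][...,::-1])
```

```text
t 3.9 pos [ 0.5192 -0.1243  0.0701] shift cm [-0.04 -0.02 -0.09] turn z 0.05 tilt 0.12 F [ 0.3 -1.   0.3] open 0.0916
```

View pics/w2.png

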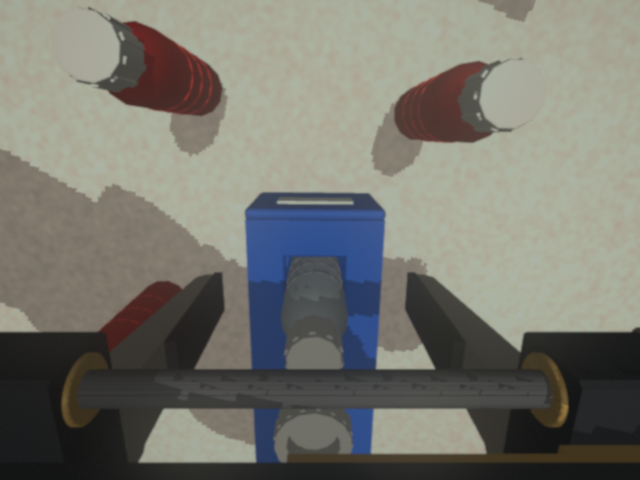

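The tube is centred between the jaws at (315,300), and the left finger has clearance to the red decoy at (140,310). Closing.

Request:
servo_tool(dr=[[0,0,0],[0,0,0],[0,0,0],[0,0,0],[0,0,0],[0,0,0]], offset=[[0,0,0],[0,0,0],[0,0,0],[0,0,0],[0,0,0],[0,0,0]], hand=[-1,-1,-1,-1,-1,-1], grip_force=20)

```text
time: 4.7
position: [0.5198, -0.1245, 0.071]
orientation: [0.622, 0.783, -0.0, -0.0]
contact_force: [0.3, -0.7, 0.3]
opening: 0.034
```

Request:
servo_tool(dr=[[0,0,0],[0,0,0],[0,0,0],[0,0,0],[0,0,0],[0,0,0],[0,0,0],[0,0,0],[0,0,0]], offset=[[0,0,-0.5],[0,0,-1.5],[0,0,-2],[0,0,-2],[0,0,-2],[0,0,-2],[0,0,-2],[0,0,-2],[0,0,-0.5]], hand=[-1,-1,-1,-1,-1,-1,-1,-1,-1])

```text
time: 5.82
position: [0.5208, -0.125, 0.2185]
orientation: [0.622, 0.783, 0.0, 0.002]
contact_force: [0.3, 1.0, -0.5]
opening: 0.0287
```

Run:
```python
from h import *
p=[.5628,.1965,-.2305]
delta([*world(p,[-.038,-.093,0])[0,:2],.215],p[2]+np.pi/2)
print(world(p,[[-.038,y,0] for y in YS]).round(4))
```

```text
t 5.83 pos [ 0.5208 -0.125   0.2185] shift cm [23.71  3.83  0.3 ] turn z 26.26 tilt 0.23 F [ 0.3  1.  -0.5] open 0.0287
[[0.5046 0.1146 0.    ]
 [0.5187 0.175  0.    ]
 [0.5329 0.2354 0.    ]
 [0.5471 0.2957 0.    ]]
```

Request:
servo_tool(dr=[[0,0,0],[0,0,0],[0,0,0],[0,0,0],[0,0,0],[0,0,0],[0,0,0],[0,0,0],[0,0,0],[0,0,0]], offset=[[1.3,0.2,0],[2.5,0.4,0],[2.7,0.45,0],[2.7,0.45,0],[2.7,0.45,0],[2.7,0.45,0],[2.7,0.45,0],[2.7,0.45,0],[2.5,0.4,0],[1.2,0.13,0]], hand=[-1,-1,-1,-1,-1,-1,-1,-1,-1,-1])

```text
time: 7.08
position: [0.5025, 0.1166, 0.215]
orientation: [0.621, 0.783, -0.001, -0.001]
contact_force: [-0.3, 0.7, -1.0]
opening: 0.0287
```

Request:
servo_tool(dr=[[0,0,6.56],[0,0,6.56],[0,0,6.57],[0,0,6.57],[0,0,0],[0,0,0]], offset=[[0,0,0],[0,0,0],[0,0,0],[0,0,0],[0,0,0],[0,0,0]], hand=[-1,-1,-1,-1,-1,-1])

```text
time: 7.82
position: [0.5034, 0.1149, 0.2157]
orientation: [0.783, 0.622, -0.0, -0.0]
contact_force: [0.2, 1.4, -1.2]
opening: 0.0284
```

Run:
```python
from h import *
p=[.5628,.1965,-.2305]
delta([*world(p,[-.038,-.093,0])[0,:2],.215],p[2]+np.pi/2)
d=eyes.snapshot('wrist');overlay(d,p,.15,.268,YS,[-.038,.038],'pics/w3.png')
```

```text
t 7.83 pos [0.5034 0.1149 0.2157] shift cm [0.   0.12 0.07] turn z 0.09 tilt 0.04 F [ 0.2  1.4 -1.2] open 0.0284
```

View pics/w3.png

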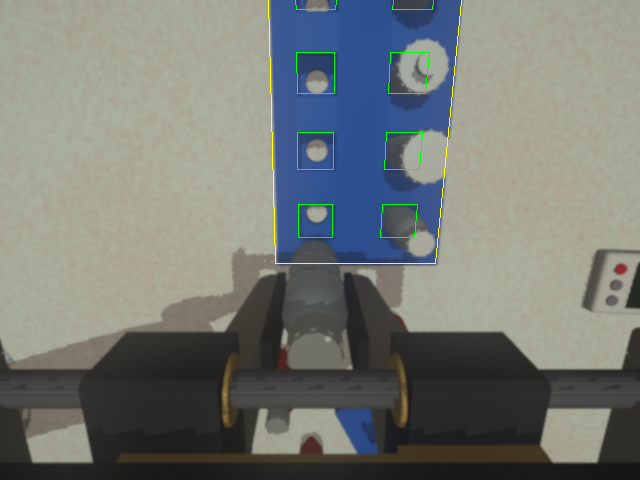

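The overlay fits the pair rack to about a pixel, and the tube at (316,290) lines up with the hole column at (316,221). Lowering.

Request:
servo_tool(dr=[[0,0,0],[0,0,0],[0,0,0],[0,0,0],[0,0,0],[0,0,0],[0,0,0],[0,0,0]], offset=[[0,0.1,1],[0,0,2],[0,0,2],[0,0,2],[0,0,2],[0,0,2],[0,0,1],[0,0,0]], hand=[-1,-1,-1,-1,-1,-1,-1,-1])

```text
time: 8.88
position: [0.5044, 0.1146, 0.0955]
orientation: [0.784, 0.621, -0.0, -0.0]
contact_force: [0.1, 0.6, -0.5]
opening: 0.0285
```

Request:
servo_tool(dr=[[0,0,0],[0,0,0],[0,0,0],[0,0,0],[0,0,0],[0,0,0]], offset=[[0,0,0.5],[0,0,0.5],[0,0,0.5],[0,0,0.4],[0,0,0.4],[0,0,0]], hand=[-1,-1,-1,-1,-1,-1])

```text
time: 9.62
position: [0.505, 0.1145, 0.0731]
orientation: [0.784, 0.621, 0.0, 0.0]
contact_force: [-0.1, -0.4, 1.2]
opening: 0.0285
```

Run:
```python
from h import *
p=[.5628,.1965,-.2305]
delta([*world(p,[-.038,-.093,0])[0,:2],.070],p[2]+np.pi/2)
```

```text
t 9.62 pos [0.505  0.1145 0.0731] shift cm [ 0.   -0.04  0.31] turn z -0.0 tilt 0.04 F [-0.1 -0.4  1.2] open 0.0285
```

Request:
servo_tool(dr=[[0,0,0],[0,0,0],[0,0,0],[0,0,0]], offset=[[0,0,0.1],[0,0,0.1],[0,0,0.1],[0,0,0]], hand=[-1,-1,-1,-1])

```text
time: 10.12
position: [0.5056, 0.1146, 0.0716]
orientation: [0.784, 0.621, 0.001, 0.001]
contact_force: [-2.9, -1.5, 9.7]
opening: 0.0286
```

Request:
servo_tool(dr=[[0,0,0],[0,0,0],[0,0,0],[0,0,0],[0,0,0],[0,0,0],[0,0,0],[0,0,0]], offset=[[0,0,0],[0,0,0],[0,0,0],[0,0,-1],[0,0,-3],[0,0,-4],[0,0,-4],[0,0,-3]], hand=[0.1,0.1,0.1,0.1,0.1,0.1,0.1,0.1])

```text
time: 11.12
position: [0.5052, 0.1148, 0.2228]
orientation: [0.784, 0.621, 0.001, 0.001]
contact_force: [0.6, -0.2, 0.9]
opening: 0.051
```

Run:
```python
from h import *
b=[.540,-.2153,.2265]
delta([*world(b,[0,.031,0])[0,:2],.22],b[2]+np.pi/2)
d=eyes.snapshot('wrist');cv2.imwrite('pics/w4.png',d['pixels'][...,::-1])
```

```text
t 11.12 pos [0.5052 0.1148 0.2228] shift cm [-28.56   9.56   0.28] turn z -26.19 tilt 0.16 F [ 0.6 -0.2  0.9] open 0.051
```

View pics/w4.png

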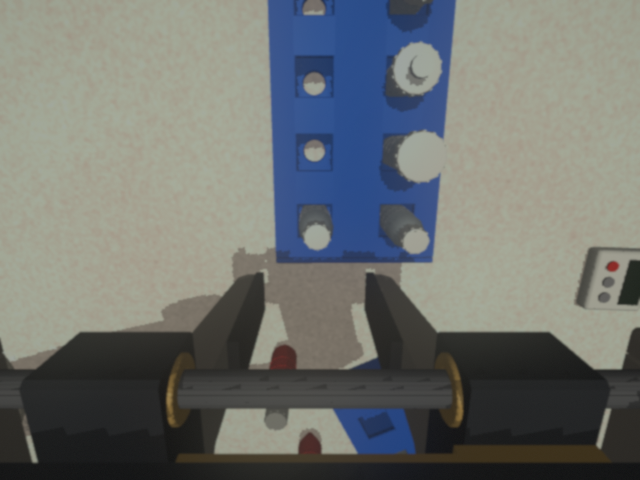

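tall_narrow stands at (316,237) beside its twin. On to short_hollow.

Request:
servo_tool(dr=[[0,0,0],[0,0,0],[0,0,0],[0,0,0],[0,0,0],[0,0,0],[0,0,0],[0,0,0]], offset=[[-3.57,1.2,0],[-3.57,1.2,0],[-3.57,1.2,0],[-3.57,1.2,0],[-3.57,1.2,0],[-3.57,1.2,0],[-3.57,1.2,0],[-3.57,1.2,0]], hand=[0.5,0.5,0.5,0.5,0.5,0.5,0.5,0.5])

```text
time: 12.18
position: [0.5328, -0.1864, 0.2201]
orientation: [0.784, 0.621, 0.0, 0.0]
contact_force: [0.6, 0.9, -0.4]
opening: 0.069
```

Request:
servo_tool(dr=[[0,0,-8.73],[0,0,-8.73],[0,0,-8.73],[0,0,0],[0,0,0]], offset=[[0,0,0],[0,0,0],[0,0,0],[0,0,0],[0,0,0]], hand=[0.5,0.5,0.5,0.5,0.5])

```text
time: 12.8
position: [0.5328, -0.1852, 0.22]
orientation: [0.624, 0.782, 0.0, -0.0]
contact_force: [0.5, -0.6, 0.0]
opening: 0.0689
```

Run:
```python
from h import *
b=[.540,-.2153,.2265]
delta([*world(b,[0,.031,0])[0,:2],.078],b[2]+np.pi/2)
```

```text
t 12.8 pos [ 0.5328 -0.1852  0.22  ] shift cm [ 0.    0.03 14.2 ] turn z -0.14 tilt 0.0 F [ 0.5 -0.6  0. ] open 0.0689
```

Request:
servo_tool(dr=[[0,0,0],[0,0,0],[0,0,0],[0,0,0],[0,0,0],[0,0,0],[0,0,0]], offset=[[0,0,3],[0,0,3],[0,0,3],[0,0,2.5],[0,0,1.7],[0,0,1],[0,0,0]], hand=[0.5,0.5,0.5,0.5,0.5,0.5,0.5])

```text
time: 13.68
position: [0.5327, -0.1852, 0.0777]
orientation: [0.623, 0.782, -0.0, -0.0]
contact_force: [-0.5, 0.2, -0.2]
opening: 0.0692
```

Request:
servo_tool(dr=[[0,0,0],[0,0,0],[0,0,0],[0,0,0],[0,0,0],[0,0,0],[0,0,0]], offset=[[0,0,0],[0,0,0],[0,0,0],[0,0,0],[0,0,0],[0,0,0],[0,0,0]], hand=[-1,-1,-1,-1,-1,-1,-1])

```text
time: 14.55
position: [0.533, -0.1853, 0.0781]
orientation: [0.623, 0.782, 0.0, 0.0]
contact_force: [0.0, 0.1, 0.5]
opening: 0.0351
```

Request:
servo_tool(dr=[[0,0,0],[0,0,0],[0,0,0],[0,0,0],[0,0,0],[0,0,0],[0,0,0],[0,0,0],[0,0,0]], offset=[[0,0,-0.5],[0,0,-1.5],[0,0,-2],[0,0,-2],[0,0,-2],[0,0,-2],[0,0,-2],[0,0,-1.5],[0,0,-0.5]], hand=[-1,-1,-1,-1,-1,-1,-1,-1,-1])

```text
time: 15.68
position: [0.5333, -0.1856, 0.2196]
orientation: [0.623, 0.783, 0.0, 0.001]
contact_force: [0.3, 0.0, -0.5]
opening: 0.0354
```

Run:
```python
from h import *
p=[.5628,.1965,-.2305]
o=delta([*world(p,[-.038,.093,0])[0,:2],.22],p[2]+np.pi/2);print(o/10)
```

```text
t 15.68 pos [ 0.5333 -0.1856  0.2196] shift cm [46.59 12.15 -0.09] turn z 26.19 tilt 0.12 F [ 0.3  0.  -0.5] open 0.0354
[ 4.658799    1.21527763 -0.00949937]
```

Request:
servo_tool(dr=[[0,0,0],[0,0,0],[0,0,0],[0,0,0],[0,0,0],[0,0,0],[0,0,0],[0,0,0],[0,0,0],[0,0,0]], offset=[[1.5,0.4,-0.1],[3,0.8,0],[3.5,0.9,0],[3.5,0.9,0],[3.5,0.9,0],[3.5,0.9,0],[3.5,0.9,0],[3.5,0.9,0],[3.5,0.9,0],[3.5,0.9,0]], hand=[-1,-1,-1,-1,-1,-1,-1,-1,-1,-1])

```text
time: 16.92
position: [0.5404, 0.1524, 0.2179]
orientation: [0.622, 0.783, -0.001, -0.001]
contact_force: [-0.1, -0.3, -0.2]
opening: 0.0353
```

Request:
servo_tool(dr=[[0,0,0],[0,0,0],[0,0,0],[0,0,0],[0,0,6.55],[0,0,6.55],[0,0,6.55],[0,0,6.55],[0,0,0],[0,0,0]], offset=[[3.5,0.9,0],[3.5,0.95,0],[3.5,0.95,0],[3.6,0.95,0],[0,0,0],[0,0,0],[0,0,0],[0,0,0],[0,0,0],[0,0,0]], hand=[-1,-1,-1,-1,-1,-1,-1,-1,-1,-1])

```text
time: 18.18
position: [0.5459, 0.2964, 0.2184]
orientation: [0.783, 0.622, -0.001, -0.0]
contact_force: [-0.0, 0.5, -0.7]
opening: 0.035
```

Run:
```python
from h import *
p=[.5628,.1965,-.2305]
delta([*world(p,[-.038,.093,0])[0,:2],.078],p[2]+np.pi/2)
```

```text
t 18.18 pos [0.5459 0.2964 0.2184] shift cm [-0.03  0.15 14.04] turn z 0.12 tilt 0.07 F [-0.   0.5 -0.7] open 0.035
```

Request:
servo_tool(dr=[[0,0,0],[0,0,0],[0,0,0],[0,0,0],[0,0,0],[0,0,0],[0,0,0],[0,0,0],[0,0,0],[0,0,0]], offset=[[0,0.1,0.5],[0,0,2],[0,0,2.5],[0,0,2.5],[0,0,2],[0,0,1.5],[0,0,1],[0,0,0.7],[0,0,0.6],[0,0,0]], hand=[-1,-1,-1,-1,-1,-1,-1,-1,-1,-1])

```text
time: 19.42
position: [0.5474, 0.2958, 0.0858]
orientation: [0.784, 0.621, -0.0, -0.0]
contact_force: [-0.5, -0.5, -1.0]
opening: 0.0353
```

Request:
servo_tool(dr=[[0,0,0],[0,0,0],[0,0,0],[0,0,0],[0,0,0]], offset=[[0,0,0.2],[0,0,0.2],[0,0,0.2],[0,0,0.15],[0,0,0]], hand=[-1,-1,-1,-1,-1])

```text
time: 20.05
position: [0.5476, 0.2959, 0.0785]
orientation: [0.784, 0.621, 0.0, 0.0]
contact_force: [0.3, -2.0, 0.3]
opening: 0.0353
```

Request:
servo_tool(dr=[[0,0,0],[0,0,0],[0,0,0]], offset=[[0,0,0.1],[0,0,0.1],[0,0,0]], hand=[-1,-1,-1])

```text
time: 20.42
position: [0.5481, 0.2962, 0.0776]
orientation: [0.784, 0.621, 0.001, 0.0]
contact_force: [-0.6, -2.3, 6.1]
opening: 0.0351
```

Request:
servo_tool(dr=[[0,0,0],[0,0,0],[0,0,0],[0,0,0],[0,0,0],[0,0,0],[0,0,0],[0,0,0]], offset=[[0,0,0],[0,0,0],[0,0,0],[0,0,-1],[0,0,-3],[0,0,-4],[0,0,-4],[0,0,-2.5]], hand=[0.15,0.15,0.15,0.15,0.15,0.15,0.15,0.15])

```text
time: 21.42
position: [0.5484, 0.2962, 0.225]
orientation: [0.784, 0.621, 0.002, 0.001]
contact_force: [2.1, -0.6, -0.5]
opening: 0.0527
```

Run:
```python
from h import *
b=[.540,-.2153,.2265]
o=delta([*world(b,[0,-.031,0])[0,:2],.22],b[2]+np.pi/2);print(o/12)
```

```text
t 21.43 pos [0.5484 0.2962 0.225 ] shift cm [-52.77  12.25   0.43] turn z -26.2 tilt 0.23 F [ 2.1 -0.6 -0.5] open 0.0527
[-4.39782663  1.02052311  0.03561935]
```

Request:
servo_tool(dr=[[0,0,0],[0,0,0],[0,0,0],[0,0,0],[0,0,0],[0,0,0],[0,0,0],[0,0,0],[0,0,0],[0,0,0]], offset=[[-4.4,1.02,0.03],[-4.4,1.02,0.03],[-4.4,1.02,0.03],[-4.4,1.02,0.03],[-4.4,1.02,0.03],[-4.4,1.02,0.03],[-4.4,1.02,0.03],[-4.4,1.02,0.03],[-4.4,1.02,0.03],[-4.4,1.02,0.03]], hand=[0.5,0.5,0.5,0.5,0.5,0.5,0.5,0.5,0.5,0.5])

```text
time: 22.68
position: [0.5462, -0.1573, 0.2195]
orientation: [0.784, 0.621, 0.0, 0.001]
contact_force: [0.4, -1.2, -0.2]
opening: 0.0691
```

Request:
servo_tool(dr=[[0,0,0],[0,0,0],[0,0,-8.73],[0,0,-8.73],[0,0,-8.73],[0,0,0],[0,0,0]], offset=[[-4.4,1.02,0.03],[-4.4,1.02,0.03],[0,0,0],[0,0,0],[0,0,0],[0,0,0],[0,0,0]], hand=[0.5,0.5,0.5,0.5,0.5,0.5,0.5])

```text
time: 23.55
position: [0.546, -0.2461, 0.2183]
orientation: [0.624, 0.782, 0.0, 0.0]
contact_force: [0.7, 0.1, 0.2]
opening: 0.0689
```

Run:
```python
from h import *
b=[.540,-.2153,.2265]
delta([*world(b,[0,-.031,0])[0,:2],.0755],b[2]+np.pi/2)
```

```text
t 23.55 pos [ 0.546  -0.2461  0.2183] shift cm [ 0.04  0.1  14.28] turn z -0.15 tilt 0.03 F [0.7 0.1 0.2] open 0.0689
```

Request:
servo_tool(dr=[[0,0,0],[0,0,0],[0,0,0],[0,0,0],[0,0,0],[0,0,0],[0,0,0]], offset=[[0.05,0.1,3],[0,0,3],[0,0,3],[0,0,2.5],[0,0,1.7],[0,0,1.05],[0,0,0]], hand=[0.5,0.5,0.5,0.5,0.5,0.5,0.5])

```text
time: 24.42
position: [0.5466, -0.2453, 0.0751]
orientation: [0.623, 0.782, -0.0, -0.0]
contact_force: [-0.0, 0.4, -0.6]
opening: 0.0691
```

Request:
servo_tool(dr=[[0,0,0],[0,0,0],[0,0,0],[0,0,0],[0,0,0],[0,0,0],[0,0,0]], offset=[[0,0,0],[0,0,0],[0,0,0],[0,0,0],[0,0,0],[0,0,0],[0,0,0]], hand=[-1,-1,-1,-1,-1,-1,-1])

```text
time: 25.3
position: [0.5469, -0.2455, 0.0755]
orientation: [0.623, 0.782, 0.0, 0.0]
contact_force: [-0.2, 0.8, 1.1]
opening: 0.0354
```

Request:
servo_tool(dr=[[0,0,0],[0,0,0],[0,0,0],[0,0,0],[0,0,0],[0,0,0],[0,0,0],[0,0,0],[0,0,0]], offset=[[0,0,-0.5],[0,0,-1.5],[0,0,-2],[0,0,-2],[0,0,-2],[0,0,-2],[0,0,-2],[0,0,-1.7],[0,0,-0.7]], hand=[-1,-1,-1,-1,-1,-1,-1,-1,-1])

```text
time: 26.42
position: [0.5472, -0.2457, 0.2209]
orientation: [0.623, 0.782, 0.0, 0.001]
contact_force: [0.7, -0.0, -0.6]
opening: 0.0353
```

Run:
```python
from h import *
p=[.5628,.1965,-.2305]
o=delta([*world(p,[-.038,.031,0])[0,:2],.22],p[2]+np.pi/2);print(o/13.5)
```

```text
t 26.43 pos [ 0.5472 -0.2457  0.2209] shift cm [4.72e+01 9.40e+00 4.00e-02] turn z 26.18 tilt 0.1 F [ 0.7 -0.  -0.6] open 0.0353
[3.49634440e+00 6.96331669e-01 3.19235386e-03]
```

Request:
servo_tool(dr=[[0,0,0],[0,0,0],[0,0,0],[0,0,0],[0,0,0],[0,0,0],[0,0,0],[0,0,0],[0,0,0],[0,0,0]], offset=[[1.7,0.35,-0.1],[3,0.6,0],[3.5,0.7,0],[3.5,0.7,0],[3.5,0.7,0],[3.5,0.7,0],[3.5,0.7,0],[3.5,0.7,0],[3.5,0.7,0],[3.5,0.7,0]], hand=[-1,-1,-1,-1,-1,-1,-1,-1,-1,-1])

```text
time: 27.68
position: [0.5358, 0.0901, 0.2193]
orientation: [0.622, 0.783, -0.001, -0.001]
contact_force: [1.4, 0.2, -0.6]
opening: 0.0354
```

Request:
servo_tool(dr=[[0,0,0],[0,0,0],[0,0,0],[0,0,0],[0,0,6.55],[0,0,6.55],[0,0,6.55],[0,0,6.55],[0,0,0],[0,0,0]], offset=[[3.5,0.7,0],[3.6,0.75,0],[3.6,0.75,0],[3.8,0.8,0],[0,0,0],[0,0,0],[0,0,0],[0,0,0],[0,0,0],[0,0,0]], hand=[-1,-1,-1,-1,-1,-1,-1,-1,-1,-1])

```text
time: 28.92
position: [0.5332, 0.2363, 0.2198]
orientation: [0.783, 0.622, -0.0, -0.0]
contact_force: [0.7, 0.1, -0.6]
opening: 0.0354
```

Run:
```python
from h import *
p=[.5628,.1965,-.2305]
delta([*world(p,[-.038,.031,0])[0,:2],.0755],p[2]+np.pi/2)
```

```text
t 28.93 pos [0.5332 0.2363 0.2198] shift cm [-1.000e-01  1.000e-02  1.443e+01] turn z 0.11 tilt 0.07 F [ 0.7  0.1 -0.6] open 0.0354
```

Request:
servo_tool(dr=[[0,0,0],[0,0,0],[0,0,0],[0,0,0],[0,0,0],[0,0,0],[0,0,0],[0,0,0],[0,0,0],[0,0,0]], offset=[[-0.1,0,0.5],[0,0,2],[0,0,2.5],[0,0,2.5],[0,0,2],[0,0,1.5],[0,0,1],[0,0,0.9],[0,0,0.8],[0,0,0]], hand=[-1,-1,-1,-1,-1,-1,-1,-1,-1,-1])

```text
time: 30.18
position: [0.5333, 0.235, 0.0829]
orientation: [0.784, 0.621, -0.0, -0.0]
contact_force: [-0.7, 0.1, -0.8]
opening: 0.0352
```

Request:
servo_tool(dr=[[0,0,0],[0,0,0],[0,0,0],[0,0,0],[0,0,0],[0,0,0]], offset=[[0,0,0.2],[0,0,0.2],[0,0,0.2],[0,0,0.1],[0,0,0.1],[0,0,0]], hand=[-1,-1,-1,-1,-1,-1])

```text
time: 30.92
position: [0.534, 0.235, 0.0756]
orientation: [0.784, 0.621, 0.0, 0.0]
contact_force: [0.6, -1.6, 0.8]
opening: 0.035
```

Request:
servo_tool(dr=[[0,0,0],[0,0,0],[0,0,0]], offset=[[0,0,0.1],[0,0,0.1],[0,0,0]], hand=[-1,-1,-1])

```text
time: 31.3
position: [0.5344, 0.2354, 0.0748]
orientation: [0.784, 0.621, 0.001, 0.0]
contact_force: [-2.5, -1.1, 7.2]
opening: 0.0352
```

Request:
servo_tool(dr=[[0,0,0],[0,0,0],[0,0,0],[0,0,0],[0,0,0],[0,0,0],[0,0,0],[0,0,0]], offset=[[0,0,0],[0,0,0],[0,0,0],[0,0,-1],[0,0,-3],[0,0,-4],[0,0,-4],[0,0,-2.7]], hand=[0.15,0.15,0.15,0.15,0.15,0.15,0.15,0.15])

```text
time: 32.3
position: [0.5344, 0.2352, 0.2235]
orientation: [0.784, 0.621, 0.002, 0.001]
contact_force: [-0.3, -0.8, -0.9]
opening: 0.0531
```

Run:
```python
from h import *
b=[.540,-.2153,.2265]
o=delta([*world(b,[0,-.093,0])[0,:2],.23],b[2]+np.pi/2);print(o/12)
cv2.imwrite('pics/w5.png',eyes.snapshot('wrist')['pixels'][...,::-1])
```

```text
t 32.3 pos [0.5344 0.2352 0.2235] shift cm [-52.07  14.96  -0.68] turn z -26.21 tilt 0.2 F [-0.3 -0.8 -0.9] open 0.0531
[-4.33925096  1.24664329 -0.05635646]
```

View pics/w5.png

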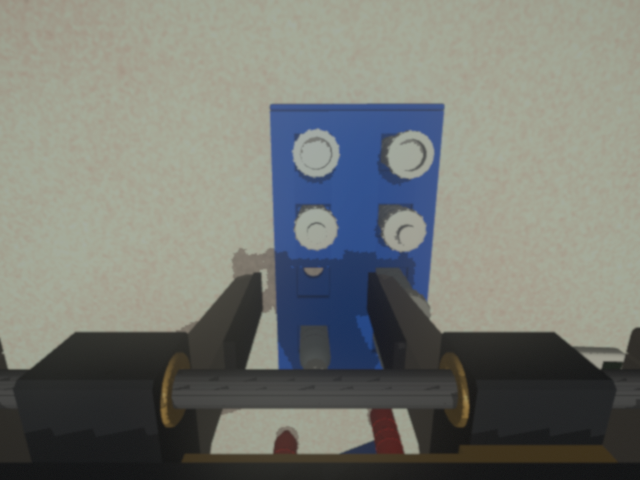

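Hollow (316,153) and knob (316,228) stand beside their twins. Last tube: tall_wide.

Request:
servo_tool(dr=[[0,0,0],[0,0,0],[0,0,0],[0,0,0],[0,0,0],[0,0,0],[0,0,0],[0,0,0],[0,0,0],[0,0,0]], offset=[[-4.34,1.25,-0.06],[-4.34,1.25,-0.06],[-4.34,1.25,-0.06],[-4.34,1.25,-0.06],[-4.34,1.25,-0.06],[-4.34,1.25,-0.06],[-4.34,1.25,-0.06],[-4.34,1.25,-0.06],[-4.34,1.25,-0.06],[-4.34,1.25,-0.06]], hand=[0.5,0.5,0.5,0.5,0.5,0.5,0.5,0.5,0.5,0.5])

```text
time: 33.6
position: [0.5558, -0.2175, 0.2261]
orientation: [0.784, 0.621, 0.0, -0.0]
contact_force: [0.8, 0.0, 0.7]
opening: 0.0691
```

Request:
servo_tool(dr=[[0,0,0],[0,0,0],[0,0,-8.73],[0,0,-8.73],[0,0,-8.73],[0,0,0],[0,0,0]], offset=[[-4.34,1.25,-0.06],[-4.34,1.25,-0.06],[0,0,0],[0,0,0],[0,0,0],[0,0,0],[0,0,0]], hand=[0.5,0.5,0.5,0.5,0.5,0.5,0.5])

```text
time: 34.48
position: [0.5604, -0.3062, 0.2274]
orientation: [0.624, 0.782, 0.0, -0.0]
contact_force: [-0.7, 0.7, 0.0]
opening: 0.0689
```

Run:
```python
from h import *
b=[.540,-.2153,.2265]
delta([*world(b,[0,-.093,0])[0,:2],.104],b[2]+np.pi/2)
```

```text
t 34.48 pos [ 0.5604 -0.3062  0.2274] shift cm [1.000e-02 5.000e-02 1.234e+01] turn z -0.16 tilt 0.01 F [-0.7  0.7  0. ] open 0.0689
```

Request:
servo_tool(dr=[[0,0,0],[0,0,0],[0,0,0],[0,0,0],[0,0,0],[0,0,0],[0,0,0]], offset=[[0,0.05,2.5],[0,0,2.5],[0,0,2.5],[0,0,2.3],[0,0,1.5],[0,0,1.05],[0,0,0]], hand=[0.5,0.5,0.5,0.5,0.5,0.5,0.5])

```text
time: 35.35
position: [0.5607, -0.306, 0.1036]
orientation: [0.623, 0.782, 0.0, -0.001]
contact_force: [-0.3, -0.6, -0.0]
opening: 0.0693
```

Request:
servo_tool(dr=[[0,0,0],[0,0,0],[0,0,0],[0,0,0],[0,0,0],[0,0,0],[0,0,0]], offset=[[0,0,0],[0,0,0],[0,0,0],[0,0,0],[0,0,0],[0,0,0],[0,0,0]], hand=[-1,-1,-1,-1,-1,-1,-1])

```text
time: 36.22
position: [0.561, -0.3063, 0.1042]
orientation: [0.623, 0.782, -0.0, 0.0]
contact_force: [-0.1, 0.7, 1.2]
opening: 0.0351
```

Request:
servo_tool(dr=[[0,0,0],[0,0,0],[0,0,0],[0,0,0],[0,0,0],[0,0,0],[0,0,0],[0,0,0],[0,0,0]], offset=[[0,0,-0.5],[0,0,-1.5],[0,0,-2],[0,0,-2],[0,0,-2],[0,0,-2],[0,0,-2],[0,0,-1.7],[0,0,-0.7]], hand=[-1,-1,-1,-1,-1,-1,-1,-1,-1])

```text
time: 37.35
position: [0.5614, -0.3065, 0.2498]
orientation: [0.623, 0.782, -0.0, 0.001]
contact_force: [0.3, 0.2, -0.9]
opening: 0.0352
```

Run:
```python
from h import *
p=[.5628,.1965,-.2305]
o=delta([*world(p,[-.038,-.031,0])[0,:2],.248],p[2]+np.pi/2);print(o/13.5)
```

```text
t 37.35 pos [ 0.5614 -0.3065  0.2498] shift cm [47.88  6.64  0.11] turn z 26.17 tilt 0.11 F [ 0.3  0.2 -0.9] open 0.0352
[3.54682195 0.49180804 0.00823173]
```

Request:
servo_tool(dr=[[0,0,0],[0,0,0],[0,0,0],[0,0,0],[0,0,0],[0,0,0],[0,0,0],[0,0,0],[0,0,0],[0,0,0]], offset=[[1.7,0.25,0],[3,0.4,0],[3.55,0.5,0],[3.55,0.5,0],[3.55,0.5,0],[3.55,0.5,0],[3.55,0.5,0],[3.55,0.5,0],[3.55,0.5,0],[3.55,0.5,0]], hand=[-1,-1,-1,-1,-1,-1,-1,-1,-1,-1])

```text
time: 38.6
position: [0.5306, 0.029, 0.2469]
orientation: [0.623, 0.783, -0.0, -0.001]
contact_force: [0.4, 0.6, -0.7]
opening: 0.0349
```

Request:
servo_tool(dr=[[0,0,0],[0,0,0],[0,0,0],[0,0,0],[0,0,6.55],[0,0,6.55],[0,0,6.55],[0,0,6.55],[0,0,0],[0,0,0]], offset=[[3.6,0.5,0],[3.6,0.5,0],[3.7,0.5,0],[3.75,0.5,0],[0,0,0],[0,0,0],[0,0,0],[0,0,0],[0,0,0],[0,0,0]], hand=[-1,-1,-1,-1,-1,-1,-1,-1,-1,-1])

```text
time: 39.85
position: [0.518, 0.1744, 0.2475]
orientation: [0.783, 0.622, -0.0, -0.0]
contact_force: [0.3, -0.5, -0.3]
opening: 0.0354
```

Run:
```python
from h import *
p=[.5628,.1965,-.2305]
delta([*world(p,[-.038,-.031,0])[0,:2],.104],p[2]+np.pi/2)
```

```text
t 39.85 pos [0.518  0.1744 0.2475] shift cm [ 0.08  0.07 14.35] turn z 0.09 tilt 0.07 F [ 0.3 -0.5 -0.3] open 0.0354
```

Request:
servo_tool(dr=[[0,0,0],[0,0,0],[0,0,0],[0,0,0],[0,0,0],[0,0,0],[0,0,0],[0,0,0],[0,0,0],[0,0,0]], offset=[[0.08,0.05,0.5],[0,0,2],[0,0,2.5],[0,0,2.5],[0,0,2],[0,0,1.5],[0,0,1],[0,0,0.9],[0,0,0.7],[0,0,0]], hand=[-1,-1,-1,-1,-1,-1,-1,-1,-1,-1])

```text
time: 41.1
position: [0.5194, 0.1747, 0.1118]
orientation: [0.784, 0.621, -0.0, 0.0]
contact_force: [-0.1, 0.7, -0.5]
opening: 0.0351
```

Request:
servo_tool(dr=[[0,0,0],[0,0,0],[0,0,0],[0,0,0],[0,0,0],[0,0,0]], offset=[[0,0,0.2],[0,0,0.2],[0,0,0.2],[0,0,0.1],[0,0,0.1],[0,0,0]], hand=[-1,-1,-1,-1,-1,-1])

```text
time: 41.85
position: [0.52, 0.1747, 0.1045]
orientation: [0.784, 0.621, 0.001, 0.0]
contact_force: [1.3, -1.5, 1.4]
opening: 0.0354
```

Request:
servo_tool(dr=[[0,0,0],[0,0,0],[0,0,0]], offset=[[0,0,0.1],[0,0,0.1],[0,0,0]], hand=[-1,-1,-1])

```text
time: 42.22
position: [0.5205, 0.175, 0.1036]
orientation: [0.784, 0.621, 0.001, 0.001]
contact_force: [-0.0, 0.5, 8.3]
opening: 0.0348
```

Request:
servo_tool(dr=[[0,0,0],[0,0,0],[0,0,0],[0,0,0],[0,0,0],[0,0,0],[0,0,0],[0,0,0]], offset=[[0,0,0],[0,0,0],[0,0,0],[0,0,-1],[0,0,-3],[0,0,-4],[0,0,-4],[0,0,-2.7]], hand=[0.15,0.15,0.15,0.15,0.15,0.15,0.15,0.15])

```text
time: 43.22
position: [0.52, 0.1749, 0.2522]
orientation: [0.784, 0.621, 0.001, 0.001]
contact_force: [-0.2, -0.4, -0.3]
opening: 0.0531
```

Request:
servo_tool(dr=[[0,0,0],[0,0,0],[0,0,0],[0,0,0]], offset=[[-4,-2,0],[-4,-2,0],[-4,-2,0],[-4,-2,0]], hand=[0.15,0.15,0.15,0.15])

```text
time: 43.72
position: [0.404, 0.0365, 0.2498]
orientation: [0.784, 0.621, 0.0, 0.0]
contact_force: [-0.8, -0.1, 0.5]
opening: 0.0526
```

Run:
```python
from h import *
p=[.5628,.1965,-.2305]
d=eyes.snapshot('scene');w=eyes.snapshot('wrist')
cv2.imwrite('pics/f.png',np.hstack([cv2.resize(d['pixels'][200:350,320:560],(480,300)),cv2.resize(w['pixels'],(400,300))[:,80:400]])[...,::-1])
for y,x,z in((.093,-.038,.096),(.031,-.038,.107),(-.031,-.038,.122),(-.093,-.038,.122)):
    print((proj(d,world(p,[[x,y,z],[-x,y,z]]))-[320,200])*2)
```

```text
[[359.60358662  96.95204886]
 [343.54099018 147.48345094]]
[[287.44084386  70.58630912]
 [266.94260114 118.5140594 ]]
[[218.00637217  41.14717375]
 [193.33777551  86.47684441]]
[[149.55494048  27.17283497]
 [121.16287254  70.5574494 ]]
```

View pics/f.png

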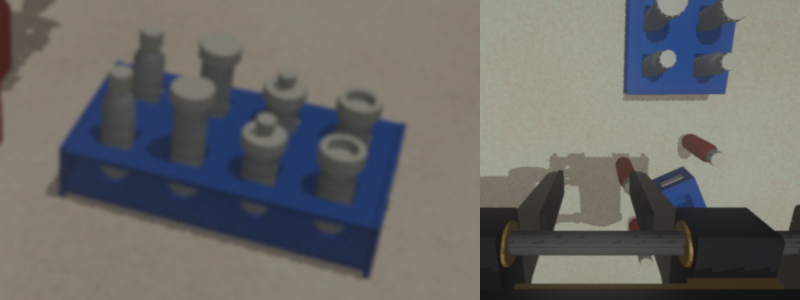

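In the scene crop all four tubes stand seated beside their twins: narrow (150,35), tall_wide (219,45), knob (287,75), hollow (359,97). Each lies within a few pixels of where a seated tube should appear. The arm is clear, so I hand in.

```bash
python3 -c "
from plant import robot
print(robot.read_state()['joint_velocities'].round(3)); robot.close_job()"
```

```text
[ 0.057  0.058 -0.056  0.033 -0.034  0.06 ]
the job is handed in; nothing more can be done
```

I moved all four tubes into the empty row of the two-row rack, each directly beside its twin, and handed the job in at about 44 s of the 106 s allowed. From the robot's left to its right the order is short_hollow, short_knob, tall_wide, tall_narrow. I lowered each tube until it met a 6–10 N seating force, at a height within about 1 mm of the height it was gripped at.

The last scene picture shows the caps of all four moved tubes within a few pixels of where seated tubes should appear. The twins look undisturbed, though I compared them by eye only. No move met a force above 10 N at the points where I read it. The arm was clear of everything at hand-in, still settling slightly (joints at 0.06 rad/s or less).

No check failed once the tubes were moving. Earlier, the rack fit from the scene camera was poor, and so was the first wrist-camera fit. I used the top-camera fit instead, and the wrist views confirmed it to about one pixel.

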